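# Fit the stone sleeve and hold the lamp flap at the setting arm

## Robot

A 6-joint arm with a two-finger parallel gripper is mounted at the origin on the work surface. World frame = base frame: x ahead of the robot, y to its left, z up, the work surface at z = 0. Lengths are in mm, angles in degrees, forces in N, time in s.
With the tool pointing down it reaches from about 300 to 850 mm from the base axis. Payload 4.2 kg.
Tool frame: the origin (TCP) lies at the centre of the arm's flange, where the gripper is bolted on; the fingertips stand 191 mm ahead of it and the grasp point (between the pads) lies 172 mm ahead of it; y points along the fingers, x is the direction in which the jaws open and shut, and the axes are right-handed (so a half turn about y gives the same grasp; the last joint's range is limited). The gripper opens to 91 mm and grips with 3 to 60 N. Pads are 32 mm wide; open, the fingers measure 118 mm over their backs; the gripper's body (76 mm by 178 mm) begins 60 mm behind the grasp point.
Start: joints at [63.999, 18.312, 89.639, -0, 72.044, -1.146], TCP at [241.682, 521.74, 404.776] pointing down, gripper open.
Joint ranges: [-177.97, 177.97], [-48.28, 115.42], [12.27, 149.76], [-77.06, 257.06], [2.81, 150.46], [-146.56, 146.56]. Speed limits (degrees/s): [147.25, 147.25, 180, 180, 180, 180].

## Interface

Orientations are given as [roll, pitch, yaw] about the fixed x, y, z axes, in that order (R = Rz(yaw) Ry(pitch) Rx(roll)).
In Python, from workcell import env gives the robot as it stands.
- The arm moves only by the tool carry_out, never from a script. Its argument "increments" is a list of rows, each a list of 3 entries, a list of its own where there are three numbers: the turn, a rotation vector about the tool's x, y, z in rad, then the shift along the tool's x, y, z in mm, then the closure, from 0 (fully open) to 1 (shut). In form: [[[wx, wy, wz], [dx, dy, dz], claw], ...]. A call has 1 to 10 rows; each row is the pose to reach, as a shift and turn from the pose commanded when the call began, along the tool's axes at that moment; what a row does not reach only later rows make up. A row lasts 1/12 s, in which the tool goes at most 41.7 mm and 7.16 degrees, less where a joint would pass 70% of its speed; a pose out of reach is approached as far as the arm can. A call with a gripper value outside its range is refused whole. The fingers move at their own pace and stop on an object; "force" is the grip in N (left out, the last holds). Time passes only in rows, so rows that repeat a pose let the fingers close. It gives the time, the measured TCP pose, the force and the opening at its end, in the units of the state.
- env.state(): the state, without advancing time (a new reading comes with each control period).
- env.grab_frame(name): name is "scene" or "top"; returns a dict with "frame" (420x560x3 uint8, blue, green, red), "z_map" (420x560 float32, mm along the optical axis (not along the pixel's ray), 0 where there is no reading), "camera_matrix" (3x3 intrinsics, pixels), "rvec" (rotation vector, rad) and "tvec" (3), from world to camera coordinates, as OpenCV has them. Camera axes: x right, y down, z forward; pixel columns grow to the right and rows downward; lengths in mm; the calibration is good to about 2 mm. A picture is of the moment at which its call begins.
- env.job_done(): hands the job in, once; it reports no verdict.
The state is a dict: "time_s": time; "qpos": joint angles; "qvel": joint speeds; "effort": joint torques, N m; "ee_pos": TCP position; "ee_rot": TCP orientation; "force": force on the tool from outside, world axes, zero at the start; "torque": the same for the moment, N m; "gripper_width": finger opening in mm.
Only numpy, scipy, OpenCV 4.12 (cv2) and the standard library are available. Lean on these libraries where they do the work, as an engineer would, in place of code of your own. Each camera call takes 0.05 s, during which the arm holds its last target. There are 200 camera calls.

## Task

Pick out the one sleeve of the three that fits the round seat in the front deck of the small gem viewer (the middle size), set it upright fully down in the seat and let go of it. Then take the sprung flap of the lamp house by its tongue, lift it until it is level with (parallel to) the steel setting arm on its side, and finish while still holding it there: the flap snaps shut if let go, so do not let go at the end. Leave the other two sleeves, the setting arm and the things lying about as they are.

Things in the scene. Friction and masses are not known exactly. Their poses are not given: they have to be found in the camera images.
- viewer: Gem viewer, fixed to the table: grey lamp house 140 mm deep (x 0 to 140), 170 wide (y), flap top 64 mm high; white flap on top; before it a grey plastic deck (x -110 to 0), 170 wide, 16 thick, with the sleeve seat. Origin on the table at the middle of the house's front face; x from deck to house (away from the robot at yaw 0), y left, z up.
- seat (a point): Centre of the floor of the round recess in the deck: 37 mm diameter, small chamfer, 10 mm deep; the floor is 6 mm above the table, the deck's top 16 mm. At x -75, y +40 mm in the viewer's frame. A sleeve fully down stands on this floor, its centre 18 mm above this point. Axes as the viewer's.
- sleeve28_center (a point): Plain aluminium tube sleeve, the smallest of three look-alikes: outer diameter 28 mm, wall 4 mm, height 36 mm, 30 g or so, standing upright on the table. This point is its centre, 18 mm above its underside; z along its axis.
- sleeve35_center (a point): Plain aluminium tube sleeve, the middle one of three look-alikes: outer diameter 35 mm, wall 4 mm, height 36 mm, 40 g or so, standing upright on the table. This point is its centre, 18 mm above its underside; z along its axis. It is the one that fits the seat (2 mm play on the diameter).
- sleeve42_center (a point): Plain aluminium tube sleeve, the largest of three look-alikes: outer diameter 42 mm, wall 4 mm, height 36 mm, 50 g or so, standing upright on the table. This point is its centre, 18 mm above its underside; z along its axis.
- flap_tongue (a point): Centre of the black grip bar at the tongue's end: 14 mm diameter, 24 mm long along the viewer's y; its flat ends can be pinched from above and pivot between the fingers. 32 mm out from the flap's front edge on a steel strip 14 wide, 6 thick; 172 mm from the hinge axis, viewer y -40 mm; shut: 60 mm above the table. Axes turn with the flap: x from tongue to hinge, y along the hinge.
- flap_hinge (a point): Middle of the flap's hinge axis, which runs along the viewer's y at the far top edge of the lamp house: x 140 mm, z 60 mm in the viewer's frame. Axes turn with the flap (x away from the tongue).
- flap (a joint): Opening angle of the flap, rad: 0 shut (level), up to 1.25; growing lifts the tongue up and then back over the house. Closing spring and weight (about 180 g) need about 3.5 N of lift at the tongue near shut, about 8.5 N at 0.7 rad; it falls shut when let go.
- setting (a joint): Angle of the setting arm, rad, measured just as the flap's angle (0 level, same direction, same hinge axis); somewhere from 0.40 to 0.75. It is the target for joint flap. A stiff friction pivot keeps it; do not move it.
- setting_tip (a point): Tip of the setting arm, a flat steel bar 120 mm long, 8 mm thick and 6 mm wide that points from the hinge axis towards the front and up, 14 mm outside the lamp house's left (+y) side (y +99 mm in the viewer's frame). It does not touch the flap. Axes turn with the arm: x from tip to hinge, y along the hinge.
- case: Bystander: black case 75 x 120 x 28 mm lying flat; origin at the centre of its underside. Leave alone.
- eyepiece: Bystander: black eyepiece, a mushroom-shaped solid 38 mm in diameter, 40 mm tall; origin at the centre of its underside. Leave alone.
- marker_pen: Bystander: red marker pen 135 mm long (along its y), 12 mm thick; origin at the centre of its underside. Leave alone.
There are look-alikes about, which are no part of the job. What is shaped like the part that bears sleeve35_center but pink or turquoise is not meant.

How it is judged:
By the outcome, as a careful person would: the job done as asked, in the order asked, and still so for the second after the job is handed in, while the arm keeps its last pose, push and grip.
It also fails if it takes over 51 s, if anything falls off the work surface, if the arm or the gripper's body presses on something with over 40 N, if the wrist force passes 120 N, or if a joint passes its speed limit or range.

## Working session

There is one attempt and no reset: what is moved stays moved. The work goes in short steps, Python scripts to look and compute and a tool call to move; the robot and the scene stay as the last step left them, time stands still between calls to the robot, and variables do not carry over. Pictures are saved under pics/ and viewed, about 8 in all and at most 12, crops included, and the job is handed in when it is done.

Besides the shell and the picture viewer there is one more tool, called after "Emit:" by a JSON object that holds its "name" and its "arguments", one argument or row to a line. carry_out: Moves the arm, as the interface text tells. Its arguments: {"type":"object","properties":{"increments":{"type":"array","items":{"type":"array"}},"force":{"type":"number"}},"required":["increments"]}

```bash
mkdir -p pics; cat > h.py <<'E'
import numpy as np,cv2
from workcell import env
from scipy.spatial.transform import Rotation as R
def grab(n):
    f=env.grab_frame(n); np.savez(''+n+'.npz',**f); return f
def load(n): return dict(np.load(''+n+'.npz'))
def cloud(f):
    K=f['camera_matrix'];z=f['z_map'];v,u=np.mgrid[:z.shape[0],:z.shape[1]]
    c=np.stack([(u-K[0,2])/K[0,0]*z,(v-K[1,2])/K[1,1]*z,z],-1)
    Rm=cv2.Rodrigues(f['rvec'])[0]
    w=(c-f['tvec'].reshape(3))@Rm; w[z==0]=np.nan; return w
def proj(f,p): return cv2.projectPoints(np.array(p,float).reshape(-1,3),f['rvec'],f['tvec'],f['camera_matrix'],None)[0].reshape(-1,2)
E
python3 - <<'E'
from h import *
for n in('scene','top'):
    f=grab(n); cv2.imwrite(f'pics/{n}0.png',cv2.resize(f['frame'],(784,588)))
    Rm=cv2.Rodrigues(f['rvec'])[0]; print(n,f['camera_matrix'][0,0],-Rm.T@f['tvec'].reshape(3),Rm[2])
print(env.state())
E
```

```text
scene 482.5867081005341 [1453.8222798  -155.574266    876.31840432] [-0.74261081  0.12174904 -0.65856386]
top 524.5100823028713 [ 353.70597665   14.62154583 1272.11898429] [ 0.19464752 -0.02595065 -0.98052991]
{'time_s': 0.1, 'qpos': array([ 6.39973987e+01,  1.83481454e+01,  8.96992036e+01, -8.46703772e-04,
        7.20426343e+01, -1.14701609e+00]), 'qvel': array([-0.05614487, -0.11649639, -0.24994897,  0.02432007,  0.03836973,
        0.01756467]), 'effort': array([ 1.81836080e-03, -4.13333023e+01, -2.32509363e+01,  7.29967863e-02,
        4.21548577e-02, -4.35100003e-05]), 'ee_pos': array([241.63978292, 521.60428297, 404.00386969]), 'ee_rot': array([-8.99990036e+01,  8.99813977e-02,  6.51446772e+01]), 'force': array([0.50396039, 0.03356691, 0.31421044]), 'torque': array([-0.00212171,  0.04540202, -0.01513721]), 'gripper_width': 91.03694368804062}
```

View pics/scene0.png

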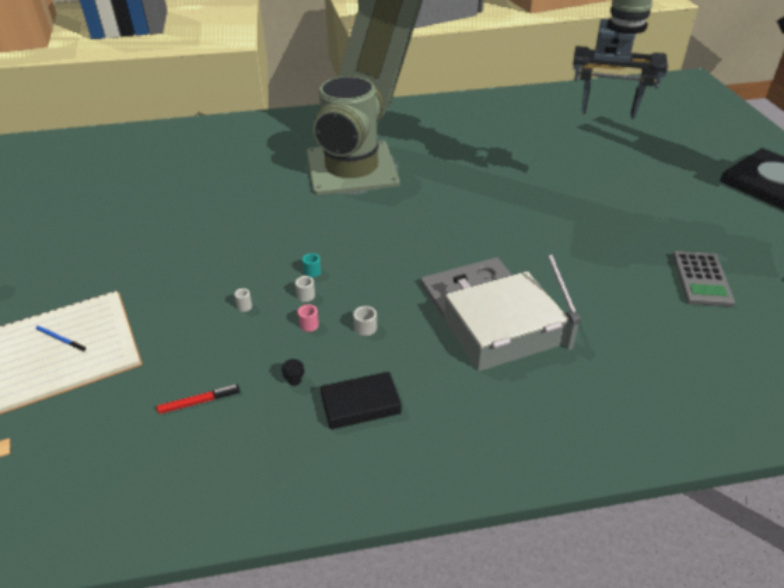

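View pics/top0.png

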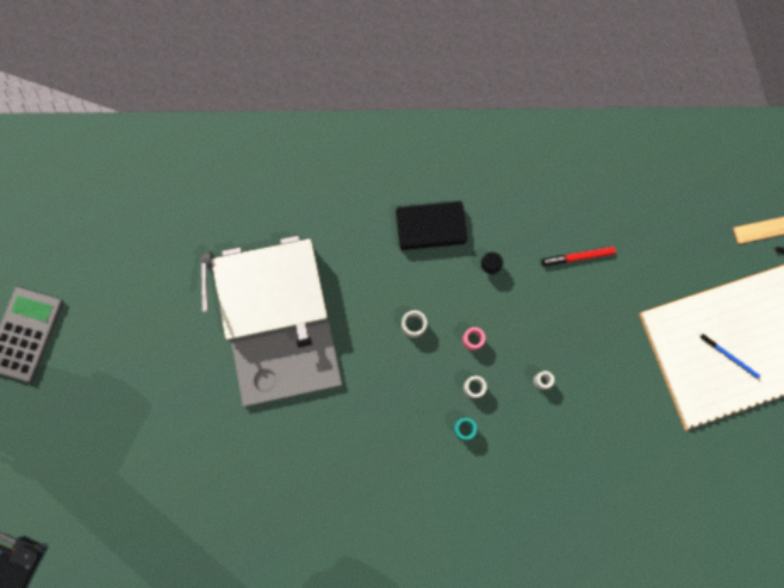

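The top view (784 px wide) shows three whitish sleeves at (414,323), (475,387) and (545,380), apparently large, middle and small. The pink one (475,338) and the turquoise one (466,428) are not meant. The seat is at (264,381), the tongue bar at (303,341) and the setting arm at (205,285). Next I measure them and make an enlarged crop.

```bash
python3 - <<'E'
from h import *
f=load('top');w=cloud(f);s=1/1.4
hsv=cv2.cvtColor(f['frame'],cv2.COLOR_BGR2HSV)
for n,(u,v) in dict(A=(414,323),B=(475,387),C=(545,380)).items():
    u=int(u*s);v=int(v*s);p=w[v-14:v+15,u-14:u+15].reshape(-1,3)
    q=p[(p[:,2]>31)&(p[:,2]<42)]
    c,r=cv2.minEnclosingCircle(q[:,:2].astype(np.float32)); print(n,len(q),'z',np.median(q[:,2]),'c',c,'d',2*r,'median',(q[:,:2].min(0)+q[:,:2].max(0))/2)
# viewer
roi=np.zeros(w.shape[:2],bool);roi[160:300,135:250]=1
for lo,hi,nm in((12,20,'deck'),(60,68,'flap')):
    m=roi&(w[...,2]>lo)&(w[...,2]<hi)
    q=w[m][:,:2].astype(np.float32); print(nm,m.sum(),np.median(w[m][:,2]),cv2.minAreaRect(q)); print(cv2.boxPoints(cv2.minAreaRect(q)).round(1).tolist())
print('tongue',[ (w[v,u].round(1)) for u,v in((216,241),(217,243),(218,246))])
f2=load('scene')
a=cv2.resize(f['frame'][165:320,130:420],None,fx=2.7,fy=2.7,interpolation=cv2.INTER_CUBIC)
b=cv2.resize(f2['frame'][170:270,290:430],(a.shape[1]//2*1,int(100*a.shape[1]/2/140)),interpolation=cv2.INTER_CUBIC)
cv2.imwrite('pics/c1.png',a); cv2.imwrite('pics/c2.png',cv2.resize(f2['frame'][170:270,290:430],None,fx=5.5,fy=5.5,interpolation=cv2.INTER_CUBIC))
E
```

```text
A 91 z 35.91497258699753 c (564.1934204101562, -53.173431396484375) d 41.831092834472656 median [563.82683046 -53.14715783]
B 72 z 36.53683864016075 c (453.5121765136719, -153.89317321777344) d 34.27658462524414 median [ 453.40221061 -154.08013757]
C 59 z 35.84461783801422 c (463.5601806640625, -272.09820556640625) d 28.48600959777832 median [ 463.45753738 -271.9823365 ]
deck 2698 16.163109588819154 ((559.220703125, 183.3902587890625), (235.0587158203125, 179.0184783935547), 11.268783569335938)
[[426.5, 248.1999969482422], [461.3999938964844, 72.5999984741211], [692.0, 118.5999984741211], [657.0, 294.1000061035156]]
flap 4057 64.1531440913901 ((608.134765625, 197.274658203125), (192.46090698242188, 187.44869995117188), 10.865206718444824)
[[496.0, 271.20001220703125], [531.2999877929688, 87.0999984741211], [720.2999877929688, 123.4000015258789], [685.0, 307.5]]
tongue [array([536.1, 135. ,  62.6]), array([530.7, 132.2,  67.3]), array([524.6, 130.5,  60.9])]
```

View pics/c1.png

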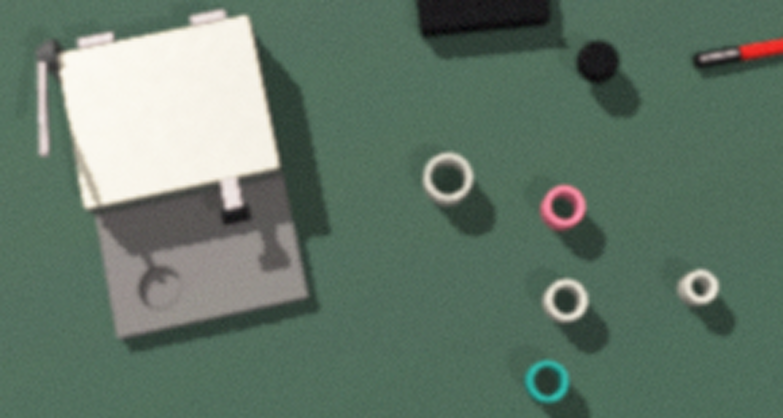

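View pics/c2.png

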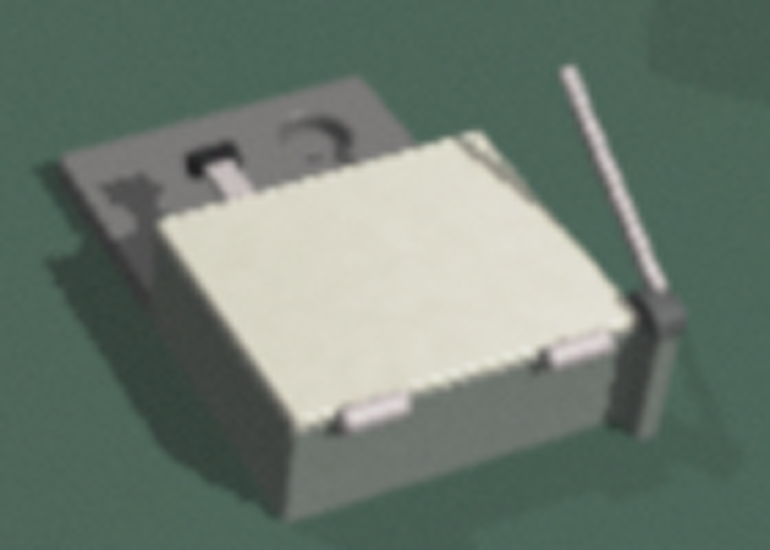

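The crop confirms it. Fitted rim diameters are A 41.8, B 34.3 and C 28.5 mm, so B at raw top (339,276), natural grey-white, is the 35 mm sleeve. Next is a viewer fit from the corners I read off.

```bash
python3 - <<'E'
from h import *
from scipy.optimize import least_squares
T=load('top');S=load('scene')
def V(p,x):
    c,s=np.cos(p[2]),np.sin(p[2]);x=np.array(x,float)
    return np.c_[p[0]+c*x[:,0]-s*x[:,1],p[1]+s*x[:,0]+c*x[:,1],x[:,2]]
# top: deck front corners, flap corners
m3=[[-110,85,16],[-110,-85,16],[0,85,64],[0,-85,64],[140,-85,64]]
t=np.array([[119,338],[308,298],[91,210],[279,166],[248,14]])/2.7+[130,165]
s=np.array([[66,157],[357,76],[0,0],[0,0],[0,0]])
sm=[[-110,-85,16],[-110,85,16],[0,-85,64],[0,85,64]]
sp=np.array([[64,157],[357,76],[160,222],[480,131]])/5.5+[290,170]
def rt(p):return (proj(T,V(p,m3))-t).ravel()
def rs(p):return (proj(S,V(p,sm))-sp).ravel()
p0=[555,170,0.2]
for n,r in(('top',rt),('scene',rs),('both',lambda p:np.r_[rt(p),rs(p)])):
    o=least_squares(r,p0,x_scale=[10,10,.1]);print(n,o.x[:2].round(1),np.degrees(o.x[2]).round(2),o.fun.round(1))
p=o.x
print('seat',V(p,[[-75,40,6]]),'tongue',V(p,[[-32,-40,60]]),'hinge',V(p,[[140,99,60]]))
print('seat px crop',(proj(T,V(p,[[-75,40,16]]))-[130,165])*2.7,'tongue',(proj(T,V(p,[[-32,-40,67]]))-[130,165])*2.7)
def arm(a,L,o=4): # arm's upper face centre line
    return [140-L*np.cos(a)+o*np.sin(a),99,60+L*np.sin(a)+o*np.cos(a)]
tt=np.array([[43,155]])/2.7+[130,165]; st=np.array([[569,67]])/5.5+[290,170]
for n,r in(('top',lambda a:(proj(T,V(p,[arm(a[0],120)]))-tt).ravel()),('scene',lambda a:(proj(S,V(p,[arm(a[0],120)]))-st).ravel())):
    o=least_squares(r,[.6]);print('set',n,o.x,o.fun)
# depth
for f,n in((T,'top'),(S,'scene')):
    w=cloud(f).reshape(-1,3); d=w[:,:2]-p[:2];c,sn=np.cos(p[2]),np.sin(p[2])
    l=np.c_[d@[c,sn],d@[-sn,c],w[:,2]]
    k=(abs(l[:,1]-99)<7)&(l[:,2]>70)&(l[:,0]>0)&(l[:,0]<150); q=l[k]
    i=(q[:,0]<112)
    if i.sum()>5: print(n,i.sum(),'y',np.median(q[i,1]),'slope',np.polyfit(q[i,0],q[i,2],1), 'medang', np.median(np.arctan2(q[i,2]-60-4.5,140-q[i,0])))
    k=(l[:,0]>-30)&(l[:,0]<145)&(abs(l[:,1])<80)&(l[:,2]>58)&(l[:,2]<70);print('flapplane',np.polyfit(l[k,0],l[k,2],1))
E
```

```text
top [551.5 176.3] 11.57 [ 0.2  0.2  0.6 -0.6 -1.8 -0.3  0.7  0.4  0.3  0.2]
scene [558.2 181. ] 11.78 [-0.8  0.3  0.5 -0.1 -0.1 -0.   0.4 -0.3]
both [553.3 178.2] 11.34 [-0.9 -0.6 -0.3 -1.2 -2.6 -1.2 -0.1 -0.2 -0.3 -0.4 -2.  -0.9 -0.5 -1.
 -1.7 -1.3 -1.1 -1.2]
seat [[471.9319158  202.69092404   6.        ]] tongue [[529.82686783 132.71110888  60.        ]] hinge [[671.12772981 302.82597127  60.        ]]
seat px crop [[160.1266302  286.20108669]] tongue [[234.32203364 211.67422394]]
set top [0.52606796] [ 0.48201563 -0.20519097]
set scene [0.56964355] [-0.81397396 -1.06253011]
top 91 y 97.8966540889356 slope [ -0.60135666 149.00826064] medang 0.5449210824562858
flapplane [2.54333572e-03 6.39881010e+01]
scene 114 y 99.26741967453287 slope [ -0.6197918  149.62121792] medang 0.5377917978305978
flapplane [2.10611219e-03 6.35983102e+01]
```

Both depth fits put the setting arm near 0.545 rad. The cameras disagree on the viewer by a few mm, so I'll check the held sleeve against the seat later. First I go above sleeve B with the jaws along the viewer's y (tool yaw about 101.5°).

```bash
cat > plan.py <<'E'
# usage: plan.py "applied w+d (6 numbers) or -" x y z yaw [pitchturn]
import sys,json,os,numpy as np
from scipy.spatial.transform import Rotation as R
F='cmd.json'
c=json.load(open(F)) if os.path.exists(F) else {'p':[241.682,521.74,404.776],'q':R.from_euler('xyz',[-90,0,65.145],degrees=True).as_quat().tolist()}
p=np.array(c['p']);r=R.from_quat(c['q'])
if sys.argv[1]!='-':
    a=np.array(eval('['+sys.argv[1]+']'));p=p+r.apply(a[3:]);r=r*R.from_rotvec(a[:3])
    json.dump({'p':p.tolist(),'q':r.as_quat().tolist()},open(F,'w'))
print('cmd',p.round(2),r.as_euler('xyz',degrees=True).round(2))
if len(sys.argv)>2:
    x=[float(v) for v in sys.argv[2:]]
    t=R.from_euler('xyz',[-90,0,x[3]],degrees=True)
    if len(x)>4: t=R.from_euler('z',x[3]-90,degrees=True)*R.from_euler('y',x[4],degrees=True)*R.from_euler('xyz',[-90,0,90],degrees=True)
    print('w',(r.inv()*t).as_rotvec().round(4),'d',r.inv().apply(np.array(x[:3])-p).round(1))
E
python3 plan.py - 453.5 -154 320 101.5
```

```text
cmd [241.68 521.74 404.78] [-90.     0.    65.14]
w [ 0.     -0.6345  0.    ] d [-524.1   84.8 -476.2]
```

Emit:
{"name": "carry_out", "arguments": {
  "increments": [
    [[0,-0.6345,0],[-524,85,-476],0],
    [[0,-0.6345,0],[-524,85,-476],0.25],
    [[0,-0.6345,0],[-524,85,-476],0.25],
    [[0,-0.6345,0],[-524,85,-476],0.25],
    [[0,-0.6345,0],[-524,85,-476],0.25],
    [[0,-0.6345,0],[-524,85,-476],0.25],
    [[0,-0.6345,0],[-524,85,-476],0.25],
    [[0,-0.6345,0],[-524,85,-476],0.25],
    [[0,-0.6345,0],[-524,85,-476],0.25],
    [[0,-0.6345,0],[-524,85,-476],0.25]
  ],
  "force": 15
}}

```text
time_s: 0.93
ee_pos: [363.0, 132.7, 355.8]
ee_rot: [-90.0, -0.0, 101.5]
force: [0.8, 0.3, 0.1]
gripper_width: 68.1
```

```bash
python3 - <<'E'
import json
from scipy.spatial.transform import Rotation as R
json.dump({'p':[365.6,126.4,355.2],'q':R.from_euler('xyz',[-90,0,101.5],degrees=True).as_quat().tolist()},open('cmd.json','w'))
E
python3 plan.py - 453.5 -154 260 101.5
```

```text
cmd [365.6 126.4 355.2] [-90.   -0.  101.5]
w [0. 0. 0.] d [-292.3   95.2  -30.2]
```

Emit:
{"name": "carry_out", "arguments": {
  "increments": [
    [[0,0,0],[-292,95,-30],0.25],
    [[0,0,0],[-292,95,-30],0.25],
    [[0,0,0],[-292,95,-30],0.25],
    [[0,0,0],[-292,95,-30],0.25],
    [[0,0,0],[-292,95,-30],0.25],
    [[0,0,0],[-292,95,-30],0.25],
    [[0,0,0],[-292,95,-30],0.25],
    [[0,0,0],[-292,95,-30],0.25],
    [[0,0,0],[-292,95,-30],0.25],
    [[0,0,0],[-292,95,-30],0.25]
  ]
}}

```text
time_s: 1.77
ee_pos: [450.6, -146.1, 260.3]
ee_rot: [-89.9, -0.1, 101.4]
force: [-1.0, 0.1, 0.2]
gripper_width: 68.5
```

```bash
python3 plan.py "0,0,0,-292,95,-30"; python3 - <<'E'
from h import *
s=env.state();print(s['ee_pos'],s['ee_rot'],s['gripper_width'],s['time_s'],s['force'])
f=grab('scene'); p=s['ee_pos']
u=proj(f,[[p[0],p[1],30]])[0].astype(int);print(u,proj(f,[[453.5,-154,36]]))
a=f['frame'][u[1]-60:u[1]+40,u[0]-70:u[0]+70]
cv2.imwrite('pics/g1.png',cv2.resize(a,None,fx=5,fy=5,interpolation=cv2.INTER_CUBIC))
# sleeve from scene: top rim points by depth
w=cloud(f);b=w[u[1]-25:u[1]+25,u[0]-25:u[0]+25].reshape(-1,3);k=(b[:,2]>32)&(b[:,2]<40)&(np.hypot(b[:,0]-453,b[:,1]+154)<28);print(k.sum(),cv2.minEnclosingCircle(b[k,:2].astype(np.float32)))
E
```

```text
cmd [ 453.21 -153.76  260.2 ] [-90.   -0.  101.5]
[ 450.55289672 -146.07744203  260.32923448] [-8.98973737e+01 -8.93777479e-02  1.01370107e+02] 68.53345465326755 1.7667 [-0.97851091  0.05721936  0.24051742]
[219 201] [[216.33001104 200.51886613]]
56 ((454.7817687988281, -151.22666931152344), 18.72176742553711)
```

View pics/g1.png

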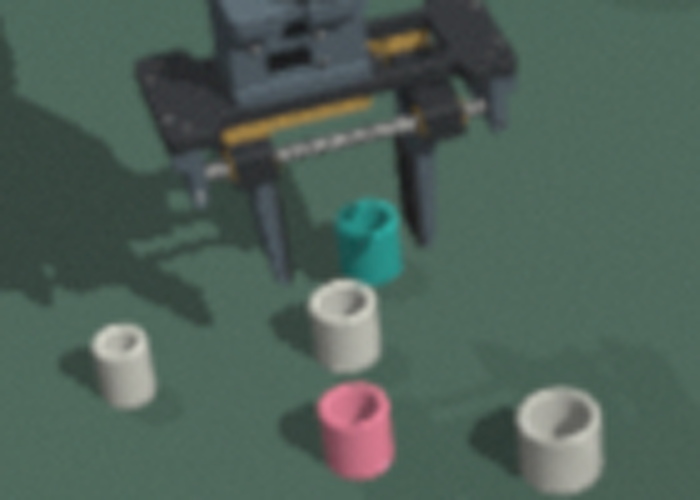

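The gripper hangs just above the middle white sleeve B at crop (345,325), between its two fingers. I descend.

```bash
python3 plan.py - 454 -153 204 101.5
```

```text
cmd [ 453.21 -153.76  260.2 ] [-90.   -0.  101.5]
w [0. 0. 0.] d [ 0.6 56.2 -0.9]
```

Emit:
{"name": "carry_out", "arguments": {
  "increments": [
    [[0,0,0],[0,0,0],0.25],
    [[0,0,0],[0,12,0],0.25],
    [[0,0,0],[0,30,0],0.25],
    [[0,0,0],[0.6,44,-1],0.25],
    [[0,0,0],[0.6,52,-1],0.25],
    [[0,0,0],[0.6,56,-1],0.25],
    [[0,0,0],[0.6,56,-1],0.25],
    [[0,0,0],[0.6,56,-1],0.25]
  ]
}}

```text
time_s: 2.48
ee_pos: [451.9, -144.4, 205.6]
ee_rot: [-90.0, 0.0, 101.5]
force: [-0.3, -0.7, 1.2]
gripper_width: 68.5
```

Measurement settles about 9 mm short in y, because my assumed setpoint after the first call was off. I re-anchor and correct before closing.

```bash
python3 - <<'E'
import json
from h import *
s=env.state();print(s['ee_pos'],s['ee_rot'],abs(s['qvel']).max())
json.dump({'p':s['ee_pos'].tolist(),'q':R.from_euler('xyz',[-90,0,101.5],degrees=True).as_quat().tolist()},open('cmd.json','w'))
E
python3 plan.py - 454 -153 204 101.5
```

```text
[ 451.8737771  -144.41819944  205.57669289] [-9.00423293e+01  2.06559089e-02  1.01547186e+02] 0.4139739346258695
cmd [ 451.87 -144.42  205.58] [-90.   -0.  101.5]
w [0. 0. 0.] d [-8.8  1.6 -0.4]
```

Emit:
{"name": "carry_out", "arguments": {
  "increments": [
    [[0,0,0],[-9,1.5,-0.4],0.25],
    [[0,0,0],[-9,1.5,-0.4],0.25],
    [[0,0,0],[-9,1.5,-0.4],0.25],
    [[0,0,0],[-9,1.5,-0.4],0.75],
    [[0,0,0],[-9,1.5,-0.4],0.75],
    [[0,0,0],[-9,1.5,-0.4],0.75],
    [[0,0,0],[-9,1.5,-0.4],0.75],
    [[0,0,0],[-9,1.5,-0.4],0.75],
    [[0,0,0],[-9,1.5,-0.4],0.75],
    [[0,0,0],[-9,1.5,-0.4],0.75]
  ],
  "force": 15
}}

```text
time_s: 3.32
ee_pos: [453.8, -153.4, 203.6]
ee_rot: [-90.0, -0.0, 101.5]
force: [-0.4, 1.1, -0.1]
gripper_width: 33.8
```

```bash
python3 plan.py "0,0,0,-9,1.5,-.4";python3 - <<'E'
from h import *
s=env.state();print(s['ee_pos'],s['ee_rot'],s['force'],s['gripper_width'])
E
```

```text
cmd [ 454.06 -153.16  204.08] [-90.   -0.  101.5]
[ 453.83295812 -153.43463186  203.55910169] [-8.99974036e+01 -1.00475553e-02  1.01504228e+02] [-0.37833122  1.05436276 -0.14478344] 33.83247063357016
```

The opening is 33.8 mm, so the sleeve is held. I lift and carry it to above the seat.

```bash
python3 plan.py - 472 202.5 264 101.5
```

```text
cmd [ 454.06 -153.16  204.08] [-90.   -0.  101.5]
w [0. 0. 0.] d [344.9 -59.9 -88.5]
```

Emit:
{"name": "carry_out", "arguments": {
  "increments": [
    [[0,0,0],[0,-15,0],0.75],
    [[0,0,0],[0,-40,0],0.75],
    [[0,0,0],[10,-60,-2.6],0.75],
    [[0,0,0],[40,-60,-10.3],0.75],
    [[0,0,0],[80,-60,-20.5],0.75],
    [[0,0,0],[120,-60,-30.8],0.75],
    [[0,0,0],[160,-60,-41],0.75],
    [[0,0,0],[195,-60,-50],0.75],
    [[0,0,0],[230,-60,-59],0.75],
    [[0,0,0],[265,-60,-68],0.75]
  ]
}}

```text
time_s: 4.15
ee_pos: [467.3, 121.6, 263.6]
ee_rot: [-90.0, 0.0, 101.5]
force: [0.5, -0.8, -0.4]
gripper_width: 33.6
```

Emit:
{"name": "carry_out", "arguments": {
  "increments": [
    [[0,0,0],[30,0,-7.7],0.75],
    [[0,0,0],[55,0,-14],0.75],
    [[0,0,0],[72,0,-18.5],0.75],
    [[0,0,0],[80,0,-20.5],0.75],
    [[0,0,0],[80,0,-20.5],0.75],
    [[0,0,0],[80,0,-20.5],0.75],
    [[0,0,0],[80,0,-20.5],0.75]
  ]
}}

```text
time_s: 4.73
ee_pos: [471.6, 201.2, 263.4]
ee_rot: [-90.0, 0.0, 101.5]
force: [0.7, -1.1, -0.3]
gripper_width: 33.6
```

```bash
python3 plan.py "0,0,0,265,-60,-68"; python3 plan.py "0,0,0,80,0,-20.5";python3 - <<'E'
from h import *
s=env.state();print(s['ee_pos'],s['ee_rot'],s['force'],s['gripper_width'])
p=s['ee_pos']
o=[]
for n in('scene','top'):
    f=grab(n);u=proj(f,[[p[0],p[1],40]])[0].astype(int);print(n,u)
    a=f['frame'][u[1]-45:u[1]+45,u[0]-50:u[0]+50];o.append(cv2.resize(a,(400,360),interpolation=cv2.INTER_CUBIC))
cv2.imwrite('pics/s1.png',np.hstack(o))
E
```

```text
cmd [467.86 120.08 264.08] [-90.   -0.  101.5]
cmd [472.   202.56 264.08] [-90.   -0.  101.5]
[471.629439   201.19431525 263.41390098] [-8.99518009e+01  2.91657108e-02  1.01457132e+02] [ 0.71216146 -1.13447843 -0.27473748] 33.572572446940065
scene [346 187]
top [188 270]
```

View pics/s1.png

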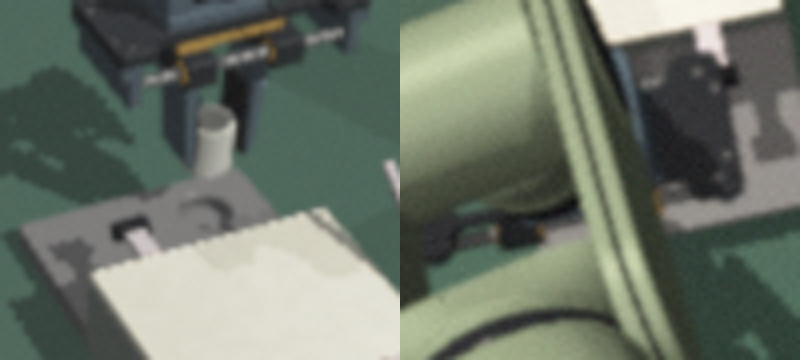

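The scene half shows the sleeve held at crop (215,140), with the seat just below at (210,210). The top view is hidden by the arm. I'll calibrate the scene camera on the held sleeve and then fit the seat rim with overlays.

```bash
python3 - <<'E'
from h import *
from scipy.optimize import least_squares
S=load('scene');w=cloud(S);q=w[130:200,300:400].reshape(-1,3)
k=(q[:,2]>64)&(q[:,2]<88)&(np.hypot(q[:,0]-471.6,q[:,1]-201.2)<24); b=q[k]
g=S['frame'][130:200,300:400].reshape(-1,3)[k].astype(int); b=b[g.min(1)>110]
o=least_squares(lambda c:np.hypot(b[:,0]-c[0],b[:,1]-c[1])-17.5,[472,201],loss='soft_l1');print('held sleeve',len(b),o.x,np.abs(o.fun).mean())
v,u=np.mgrid[130:230,290:400];W=w[130:230,290:400]
r=(W[...,2]<13)&(W[...,2]>3)&(np.hypot(W[...,0]-472,W[...,1]-203)<26);print('recess pts',r.sum(),W[r].mean(0),W[r].min(0),W[r].max(0))
x0,y0=310,165;sc=8
a=cv2.resize(S['frame'][y0:y0+65,x0:x0+90],None,fx=sc,fy=sc,interpolation=cv2.INTER_CUBIC)
t=np.linspace(0,2*np.pi,73)
def dr(c,R0,z,col):
    pts=proj(S,np.c_[c[0]+R0*np.cos(t),c[1]+R0*np.sin(t),0*t+z]);pts=((pts+.5-[x0,y0])*sc-.5)
    cv2.polylines(a,[pts.astype(int)],True,col,1)
dr((472,202.7),18.5,16,(0,0,255));dr((476.6,204.9),18.5,16,(0,255,0))
dr((471.6,201.2),17.5,59.4,(255,0,0));dr((471.6,201.2),17.5,95.4,(255,0,0))
cv2.imwrite('pics/s2.png',a)
E
```

```text
held sleeve 60 [471.75503976 200.58357121] 1.536118490640442
recess pts 84 [464.85760419 207.86707161   7.15921333] [448.98409201 190.80044403   3.1198189 ] [497.69886057 224.1789468   12.98232423]
```

View pics/s2.png

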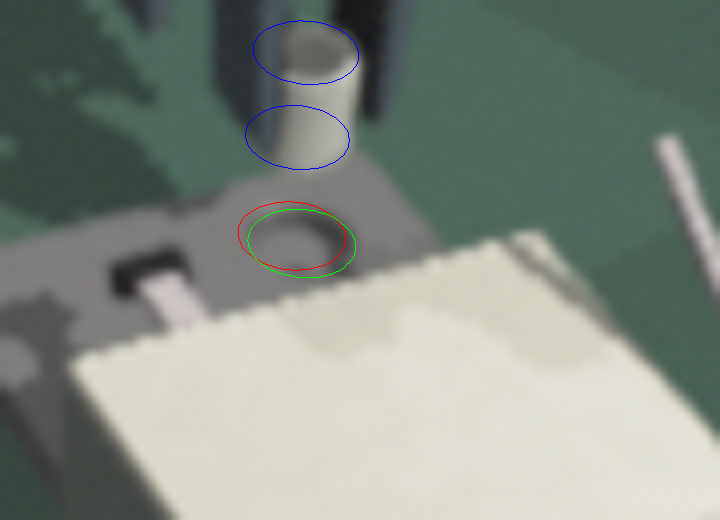

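The green rim (scene-only fit) matches the visible seat at crop (300,243). The held sleeve appears only about 4 px right of its predicted outline, so the scene camera is about 1.3 mm off in y. That puts the seat at roughly (475.5, 203.5). I go down to just above the deck and look again.

Emit:
{"name": "carry_out", "arguments": {
  "increments": [
    [[0,0,0],[0.3,10,-3.6],0.75],
    [[0,0,0],[0.3,24,-3.6],0.75],
    [[0,0,0],[0.3,34,-3.6],0.75],
    [[0,0,0],[0.3,39,-3.6],0.75],
    [[0,0,0],[0.3,39,-3.6],0.75],
    [[0,0,0],[0.3,39,-3.6],0.75]
  ]
}}

```text
time_s: 5.33
ee_pos: [475.4, 203.1, 224.2]
ee_rot: [-90.0, 0.0, 101.5]
force: [-0.2, 0.1, 0.1]
gripper_width: 33.5
```

```bash
python3 plan.py "0,0,0,.3,39,-3.6"; python3 - <<'E'
from h import *
s=env.state();print(s['ee_pos'],s['force'],s['gripper_width'])
S=grab('scene');p=s['ee_pos'];t=np.linspace(0,2*np.pi,73)
x0,y0=310,160;sc=8
a=cv2.resize(S['frame'][y0:y0+60,x0:x0+75],None,fx=sc,fy=sc,interpolation=cv2.INTER_CUBIC)
def dr(c,R0,z,col):
    pts=proj(S,np.c_[c[0]+R0*np.cos(t),c[1]+R0*np.sin(t),0*t+z]);pts=((pts+.5-[x0,y0])*sc-.5)
    cv2.polylines(a,[pts.astype(int)],True,col,1)
dr((476.6,204.9),18.5,16,(0,255,0)); dr(p,17.5,p[2]-204,(255,0,0));dr(p,17.5,p[2]-168,(255,0,0))
cv2.imwrite('pics/s3.png',a)
E
```

```text
cmd [475.47 203.57 225.08] [-90.   -0.  101.5]
[475.36671564 203.07471635 224.22663988] [-0.24628644  0.05720534  0.09601671] 33.50379626411179
```

View pics/s3.png

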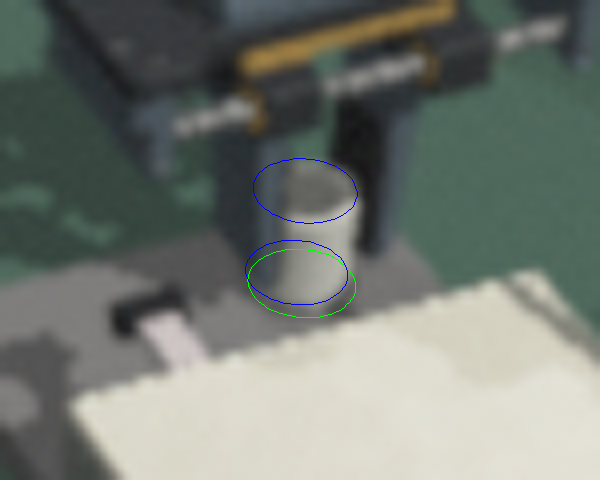

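Allowing for the 4 mm height gap, the sleeve bottom (right edge about 352, lowest point about 311) sits on the seat rim within about 1 mm. I lower gently.

Emit:
{"name": "carry_out", "arguments": {
  "increments": [
    [[0,0,0],[0,2,0],0.75],
    [[0,0,0],[0,4,0],0.75],
    [[0,0,0],[0,6,0],0.75],
    [[0,0,0],[0,7,0],0.75],
    [[0,0,0],[0,7,0],0.75],
    [[0,0,0],[0,7,0],0.75]
  ]
}}

```text
time_s: 5.88
ee_pos: [475.2, 203.3, 219.0]
ee_rot: [-90.1, -0.0, 101.5]
force: [-2.5, -0.9, 9.5]
gripper_width: 33.6
```

It rests on the rim or chamfer with 9.5 N up and -2.5 N in x, so the chamfer pushes it towards -x. I feel that way.

Emit:
{"name": "carry_out", "arguments": {
  "increments": [
    [[0,0,0],[0,0,0.7],0.75],
    [[0,0,0],[0,0,1.4],0.75],
    [[0,0,0],[0,0,2.0],0.75],
    [[0,0,0],[0,0,2.0],0.75]
  ]
}}

```text
time_s: 6.22
ee_pos: [474.3, 203.1, 219.0]
ee_rot: [-90.3, -0.0, 101.5]
force: [1.5, -0.8, 5.8]
gripper_width: 33.6
```

```bash
python3 plan.py "0,0,0,0,7,2"; python3 - <<'E'
from h import *
s=env.state();print(s['ee_pos'],s['force'],s['torque'])
E
```

```text
cmd [473.51 203.17 218.08] [-90.   -0.  101.5]
[474.29493278 203.08561927 218.95152746] [ 1.4521254  -0.83876176  5.78503737] [-0.08564226 -0.26084062 -0.03750367]
```

The moment puts the contact at about (-8, +15) mm from the axis. So the sleeve overlaps the deck on the +y side and should move towards -y.

Emit:
{"name": "carry_out", "arguments": {
  "increments": [
    [[0,0,0],[-0.7,0,-0.3],0.75],
    [[0,0,0],[-1.3,0,-0.6],0.75],
    [[0,0,0],[-2,0.5,-0.6],0.75],
    [[0,0,0],[-2,0.5,-0.6],0.75],
    [[0,0,0],[-2,0.5,-0.6],0.75]
  ]
}}

```text
time_s: 6.63
ee_pos: [474.8, 202.2, 218.9]
ee_rot: [-90.2, -0.2, 101.4]
force: [-2.6, 4.6, 10.7]
gripper_width: 33.3
```

```bash
python3 plan.py "0,0,0,-2,.5,-.6"; cat > st.py <<'E'
from h import *
s=env.state();F=s['force'];T=s['torque']*1000;rz=-s['ee_pos'][2]+12
print(s['time_s'],s['ee_pos'].round(2),s['ee_rot'].round(2),F.round(1),T.round(0),s['gripper_width'].round(1) if hasattr(s['gripper_width'],'round') else s['gripper_width'])
print('contact rx',(rz*F[0]-T[1])/F[2],'ry',(T[0]+rz*F[1])/F[2])
E
python3 st.py
```

```text
cmd [474.5  201.33 217.58] [-90.   -0.  101.5]
6.6333 [474.77 202.2  218.94] [-90.23  -0.18 101.44] [-2.6  4.6 10.7] [1043.  503.   53.] 33.32094402478273
contact rx 4.0264134421723785 ry 7.920833028402276
```

Emit:
{"name": "carry_out", "arguments": {
  "increments": [
    [[0,0,0],[-0.5,0,0],0.75],
    [[0,0,0],[-1,0,0],0.75],
    [[0,0,0],[-1.5,0,0],0.75],
    [[0,0,0],[-2,0,0],0.75],
    [[0,0,0],[-2,0,0],0.75]
  ]
}}

```text
time_s: 7.05
ee_pos: [475.4, 200.3, 219.1]
ee_rot: [-90.3, -0.2, 101.4]
force: [-1.8, 4.7, 10.1]
gripper_width: 33.9
```

```bash
python3 plan.py "0,0,0,-2,0,0";python3 st.py
```

```text
cmd [474.89 199.37 217.58] [-90.   -0.  101.5]
7.05 [475.4  200.34 219.08] [-90.28  -0.18 101.45] [-1.8  4.7 10.1] [894. 373.  54.] 33.90009349553243
contact rx -0.25377342866878244 ry -7.95275937662678
```

Contact switched from +8 to -8 in y between y=202.2 and 200.3, so the seat's y is about 201.3. I probe along x at that y.

Emit:
{"name": "carry_out", "arguments": {
  "increments": [
    [[0,0,0],[1.5,0,0],0.75],
    [[0,0,0],[2,0,0.5],0.75],
    [[0,0,0],[2.1,0,1],0.75],
    [[0,0,0],[2.2,0,1.5],0.75],
    [[0,0,0],[2.3,0,2],0.75],
    [[0,0,0],[2.3,0,2],0.75]
  ]
}}

```text
time_s: 7.55
ee_pos: [474.0, 201.2, 219.0]
ee_rot: [-90.4, -0.0, 101.6]
force: [3.1, -0.5, 8.2]
gripper_width: 33.7
```

```bash
python3 plan.py "0,0,0,2.3,0,2";python3 st.py
```

```text
cmd [472.48 201.23 217.58] [-90.   -0.  101.5]
7.55 [474.04 201.2  219.05] [-9.0440e+01 -1.0000e-02  1.0156e+02] [ 3.1 -0.5  8.2] [-340. -563.   -8.] 33.684685560496234
contact rx -9.55081967299474 ry -27.785524346289645
```

Emit:
{"name": "carry_out", "arguments": {
  "increments": [
    [[0,0,0],[0.1,0,0.5],0.75],
    [[0,0,0],[0.2,0,1],0.75],
    [[0,0,0],[0.3,0,1.5],0.75],
    [[0,0,0],[0.4,0,2],0.75],
    [[0,0,0],[0.4,0,2],0.75]
  ]
}}

```text
time_s: 7.97
ee_pos: [472.1, 201.3, 218.9]
ee_rot: [-90.5, -0.0, 101.5]
force: [2.6, -0.0, 5.8]
gripper_width: 33.7
```

```bash
python3 plan.py "0,0,0,0.4,0,2";python3 st.py
```

```text
cmd [470.44 201.22 217.58] [-90.   -0.  101.5]
7.9667 [472.07 201.34 218.93] [-9.0450e+01 -4.0000e-02  1.0154e+02] [ 2.6 -0.   5.8] [-185. -628.   49.] 33.65860440181482
contact rx 15.437200216559193 ry -31.672986526919992
```

Emit:
{"name": "carry_out", "arguments": {
  "increments": [
    [[0,0,0],[0.1,0,0.5],0.75],
    [[0,0,0],[0.2,0.3,1],0.75],
    [[0,0,0],[0.3,0.6,1.5],0.75],
    [[0,0,0],[0.4,0.6,2],0.75],
    [[0,0,0],[0.4,0.6,2],0.75]
  ]
}}

```text
time_s: 8.38
ee_pos: [470.2, 201.7, 218.2]
ee_rot: [-90.5, -0.1, 101.5]
force: [1.3, 4.4, 1.3]
gripper_width: 33.4
```

```bash
python3 plan.py "0,0,0,0.4,0.6,2";python3 st.py
```

```text
cmd [468.4  201.21 216.98] [-90.   -0.  101.5]
8.3833 [470.22 201.65 218.23] [-9.0500e+01 -9.0000e-02  1.0151e+02] [1.3 4.4 1.3] [ 880. -402.   51.] 33.42089072534816
contact rx 100.83803055408956 ry -14.034087692801794
```

Fz dropped and a +4.4 N y-push appeared, so it is catching the chamfer. I ease +y and push down slightly.

Emit:
{"name": "carry_out", "arguments": {
  "increments": [
    [[0,0,0],[0.5,0.5,0],0.75],
    [[0,0,0],[1,1,0],0.75],
    [[0,0,0],[1.2,1.5,0],0.75],
    [[0,0,0],[1.2,2,0],0.75],
    [[0,0,0],[1.2,2,0],0.75]
  ]
}}

```text
time_s: 8.8
ee_pos: [469.6, 202.8, 215.3]
ee_rot: [-90.4, -0.1, 101.5]
force: [4.8, 1.8, 3.0]
gripper_width: 33.3
```

```bash
python3 plan.py "0,0,0,1.2,2,0";python3 st.py
```

```text
cmd [468.16 202.39 214.98] [-90.   -0.  101.5]
8.8 [469.58 202.78 215.34] [-9.037e+01 -8.000e-02  1.015e+02] [4.8 1.8 3. ] [ 548. -976.   37.] 33.28724935676508
contact rx -0.9008301824403434 ry 61.50052524776054
```

It is dropping into the seat (z 215.3). The wall now pushes +x, so I relax that way and continue down.

Emit:
{"name": "carry_out", "arguments": {
  "increments": [
    [[0,0,0],[0,0,-1],0.75],
    [[0,0,0],[0,1.5,-1.5],0.75],
    [[0,0,0],[0,3,-1.5],0.75],
    [[0,0,0],[0,4.5,-1.5],0.75],
    [[0,0,0],[0,6,-1.5],0.75],
    [[0,0,0],[0,6,-1.5],0.75]
  ]
}}

```text
time_s: 9.3
ee_pos: [470.5, 203.0, 209.3]
ee_rot: [-90.2, -0.1, 101.5]
force: [3.8, 3.0, 5.9]
gripper_width: 33.7
```

```bash
python3 plan.py "0,0,0,0,6,-1.5";python3 st.py
```

```text
cmd [469.63 202.69 208.98] [-90.   -0.  101.5]
9.3 [470.5  202.96 209.29] [-9.0240e+01 -7.0000e-02  1.0148e+02] [3.8 3.  5.9] [ 688. -761.   -9.] 33.74045554639289
contact rx 1.6972256496496567 ry 17.424371191215798
```

Height 209.3 matches full depth (203.6 + 6). I press slightly, open, and rise.

Emit:
{"name": "carry_out", "arguments": {
  "increments": [
    [[0,0,0],[0.2,1.5,-0.8],0.75],
    [[0,0,0],[0.2,1.5,-0.8],0.75],
    [[0,0,0],[0.2,0.5,-0.8],0.6],
    [[0,0,0],[0.2,0,-0.8],0.35],
    [[0,0,0],[0.2,0,-0.8],0.35],
    [[0,0,0],[0.2,0,-0.8],0.35],
    [[0,0,0],[0.2,-10,-0.8],0.35],
    [[0,0,0],[0.2,-40,-0.8],0.35],
    [[0,0,0],[0.2,-75,-0.8],0.35],
    [[0,0,0],[0.2,-100,-0.8],0.35]
  ]
}}

```text
time_s: 10.13
ee_pos: [470.2, 202.7, 311.0]
ee_rot: [-90.1, -0.0, 101.5]
force: [1.0, 0.1, 0.8]
gripper_width: 59.5
```

```bash
python3 plan.py "0,0,0,0.2,-100,-0.8";python3 st.py; python3 - <<'E'
from h import *
S=grab('scene')
w=cloud(S);q=w[165:220,310:385].reshape(-1,3);k=(np.hypot(q[:,0]-471,q[:,1]-203)<24)&(q[:,2]>30);z=q[k,2];print('sleeve top z',k.sum(),np.percentile(z,[50,90,98]),q[k].mean(0))
a=cv2.resize(S['frame'][150:230,300:410],None,fx=7,fy=7,interpolation=cv2.INTER_CUBIC);cv2.imwrite('pics/s4.png',a)
E
```

```text
cmd [470.37 203.05 308.98] [-90.   -0.  101.5]
10.1333 [470.19 202.67 310.97] [-9.006e+01 -1.000e-02  1.015e+02] [1.  0.1 0.8] [27. -6. -0.] 59.479224075333995
contact rx -376.66914109813575 ry 10.91717672512013
sleeve top z 104 [37.87400534 43.32962228 45.34314096] [474.26233645 203.05037109  37.93271313]
```

View pics/s4.png

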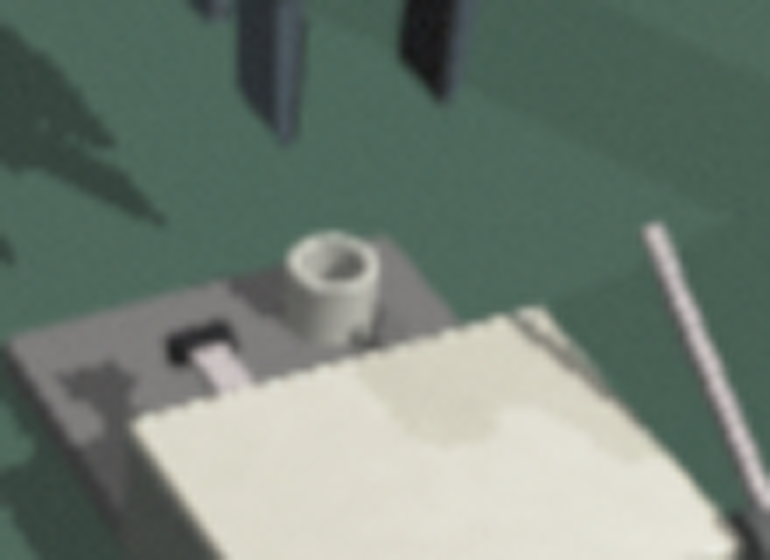

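The sleeve stands upright in the seat (rim at crop (333,262), base on the deck at about (330,314)). It was released at the expected height. Next is the tongue: from the seat contact the viewer origin is about (552.5, 178.7) at yaw 11.5°, so the bar is at about (529, 133, 60).

```bash
python3 plan.py - 529 133 290 101.5;  python3 plan.py - 529 133 232.5 101.5
```

```text
cmd [470.37 203.05 308.98] [-90.   -0.  101.5]
w [0. 0. 0.] d [-80.3  19.  -43.5]
cmd [470.37 203.05 308.98] [-90.   -0.  101.5]
w [0. 0. 0.] d [-80.3  76.5 -43.5]
```

Emit:
{"name": "carry_out", "arguments": {
  "increments": [
    [[0,0,0],[-27,6,-14.5],0.35],
    [[0,0,0],[-54,12,-29],0.35],
    [[0,0,0],[-74,17,-40],0.35],
    [[0,0,0],[-80.3,19,-43.5],0.35],
    [[0,0,0],[-80.3,19,-43.5],0.35],
    [[0,0,0],[-80.3,30,-43.5],0.35],
    [[0,0,0],[-80.3,45,-43.5],0.35],
    [[0,0,0],[-80.3,45,-43.5],0.35],
    [[0,0,0],[-80.3,45,-43.5],0.35]
  ]
}}

```text
time_s: 10.93
ee_pos: [527.9, 133.4, 263.2]
ee_rot: [-89.9, -0.0, 101.5]
force: [0.1, -0.0, -0.5]
gripper_width: 58.9
```

```bash
python3 plan.py "0,0,0,-80.3,45,-43.5";python3 st.py; python3 - <<'E'
from h import *
S=grab('scene');p=env.state()['ee_pos']
a=cv2.resize(S['frame'][150:230,290:400],None,fx=7,fy=7,interpolation=cv2.INTER_CUBIC)
for z,c in((60,(0,0,255)),(p[2]-191,(255,0,0))):
    u=(proj(S,[[p[0],p[1],z]])[0]+.5-[290,150])*7;cv2.circle(a,tuple(u.astype(int).tolist()),4,c,1)
cv2.imwrite('pics/t1.png',a)
E
```

```text
cmd [529.01 133.03 263.98] [-90.   -0.  101.5]
10.9333 [527.94 133.37 263.2 ] [-8.9870e+01 -2.0000e-02  1.0154e+02] [ 0.1 -0.  -0.5] [124. -10.  -2.] 58.92565612461956
contact rx 50.487090776421255 ry -238.26585129447272
```

View pics/t1.png

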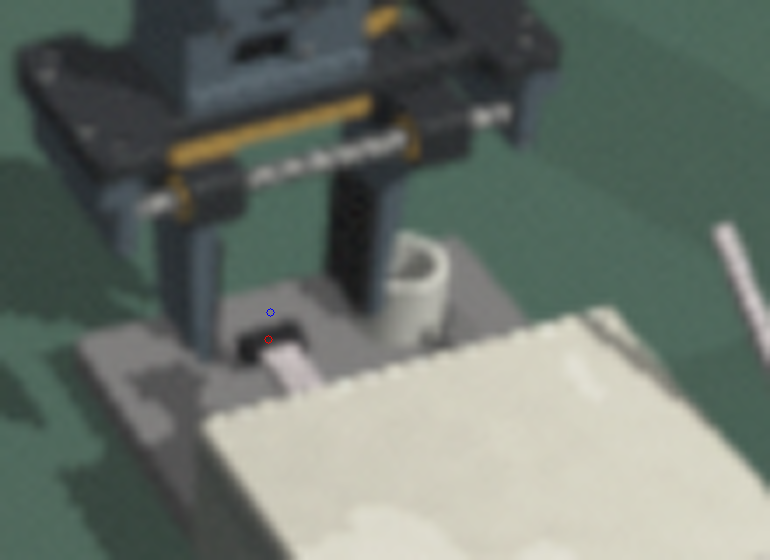

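The bar centre is at crop (270,341), and the grasp point projects to (268,340), so they are aligned with the fingers straddling it. I descend and pinch.

Emit:
{"name": "carry_out", "arguments": {
  "increments": [
    [[0,0,0],[0,12,0],0.35],
    [[0,0,0],[0,24,0],0.35],
    [[0,0,0],[0,31.5,0],0.35],
    [[0,0,0],[0,31.5,0],0.35],
    [[0,0,0],[0,31.5,0],0.9],
    [[0,0,0],[0,31.5,0],0.9],
    [[0,0,0],[0,31.5,0],0.9],
    [[0,0,0],[0,31.5,0],0.9],
    [[0,0,0],[0,31.5,0],0.9],
    [[0,0,0],[0,31.5,0],0.9]
  ],
  "force": 35
}}

```text
time_s: 11.82
ee_pos: [528.8, 133.1, 232.3]
ee_rot: [-90.0, -0.1, 101.4]
force: [-0.7, 0.4, 0.6]
gripper_width: 23.4
```

```bash
python3 plan.py "0,0,0,0,31.5,0";python3 st.py; python3 - <<'E'
import numpy as np
for a in(.1,.2,.3,.4,.5,.545): print(a,'x+',(172*(1-np.cos(a))).round(1),'z+',(172*np.sin(a)).round(1))
E
```

```text
cmd [529.01 133.03 232.48] [-90.   -0.  101.5]
11.8167 [528.83 133.08 232.27] [-9.0040e+01 -1.0000e-01  1.0143e+02] [-0.7  0.4  0.6] [121. -17. -77.] 23.358366062611747
contact rx 275.9322867343292 ry 62.688745032578616
0.1 x+ 0.9 z+ 17.2
0.2 x+ 3.4 z+ 34.2
0.3 x+ 7.7 z+ 50.8
0.4 x+ 13.6 z+ 67.0
0.5 x+ 21.1 z+ 82.5
0.545 x+ 24.9 z+ 89.2
```

The bar is held (23.4 mm, no side load). I lift along the arc to 0.545 rad.

Emit:
{"name": "carry_out", "arguments": {
  "increments": [
    [[0,0,0],[0,-6,-0.1],0.9],
    [[0,0,0],[0,-17.2,-0.9],0.9],
    [[0,0,0],[0,-34.2,-3.4],0.9],
    [[0,0,0],[0,-50.8,-7.7],0.9],
    [[0,0,0],[0,-67,-13.6],0.9],
    [[0,0,0],[0,-76,-17.7],0.9],
    [[0,0,0],[0,-82.5,-21.1],0.9],
    [[0,0,0],[0,-89.2,-24.9],0.9],
    [[0,0,0],[0,-89.2,-24.9],0.9],
    [[0,0,0],[0,-89.2,-24.9],0.9]
  ]
}}

```text
time_s: 12.65
ee_pos: [552.5, 137.8, 320.3]
ee_rot: [-89.8, -0.1, 101.5]
force: [-1.6, 3.8, -6.8]
gripper_width: 23.5
```

Emit:
{"name": "carry_out", "arguments": {
  "increments": [
    [[0,0,0],[0,0,0],0.9],
    [[0,0,0],[0,0,0],0.9],
    [[0,0,0],[0,0,0],0.9],
    [[0,0,0],[0,0,0],0.9]
  ]
}}

```text
time_s: 12.98
ee_pos: [552.4, 137.8, 320.0]
ee_rot: [-89.8, -0.1, 101.5]
force: [-3.4, 4.8, -6.2]
gripper_width: 23.7
```

```bash
python3 plan.py "0,0,0,0,-89.2,-24.9";python3 st.py; cat > ang.py <<'E'
from h import *
p=np.array([552.5,178.7]);y=np.radians(11.5);c,s=np.cos(y),np.sin(y)
for n in('scene','top'):
    A=[]
    for i in range(6):
        f=grab(n);w=cloud(f);d=w[...,:2]-p
        l=np.dstack([d@[c,s],d@[-s,c],w[...,2]]).reshape(-1,3);l=l[np.isfinite(l[:,2])]
        r=[]
        for ylo,yhi in((-75,78),(90,106)):
            q=l[(l[:,1]>ylo)&(l[:,1]<yhi)&(l[:,0]>5)&(l[:,0]<118)&(l[:,2]>72)]
            if ylo<0: q=q[(q[:,2]<60+4+1.0*(140-q[:,0])) & (q[:,2]>64+.35*(140-q[:,0]))]
            for k in range(4):
                P=np.polyfit(q[:,0],q[:,2],1);e=abs(np.polyval(P,q[:,0])-q[:,2]);q=q[e<max(3,2*np.median(e))]
            r+=[-np.arctan(P[0]),len(q),np.polyval(P,140)]
        A.append(r)
    print(n,'flap ang,n,z@hinge | arm',np.mean(A,0).round(3),np.std(A,0).round(3))
E
python3 ang.py; python3 - <<'E'
from h import *
S=load('scene');cv2.imwrite('pics/f1.png',cv2.resize(S['frame'][130:250,280:430],None,fx=5,fy=5,interpolation=cv2.INTER_CUBIC))
E
```

```text
cmd [553.41 137.99 321.68] [-90.   -0.  101.5]
12.9833 [552.39 137.79 319.97] [-8.9780e+01 -6.0000e-02  1.0149e+02] [-3.4  4.8 -6.2] [797. 629.  -1.] 23.748973695758067
contact rx -68.1028697867835 ry 111.0651189598323
scene flap ang,n,z@hinge | arm [5.370000e-01 1.933167e+03 6.426700e+01 5.570000e-01 7.850000e+01
 6.410100e+01] [2.0000e-03 2.3618e+01 1.6700e-01 8.0000e-03 5.7370e+00 7.2200e-01]
top flap ang,n,z@hinge | arm [ -0.274  19.333 168.689   0.551  72.5    64.98 ] [3.3100e-01 1.7000e+00 4.3131e+01 5.0000e-03 2.1410e+00 4.8300e-01]
```

View pics/f1.png

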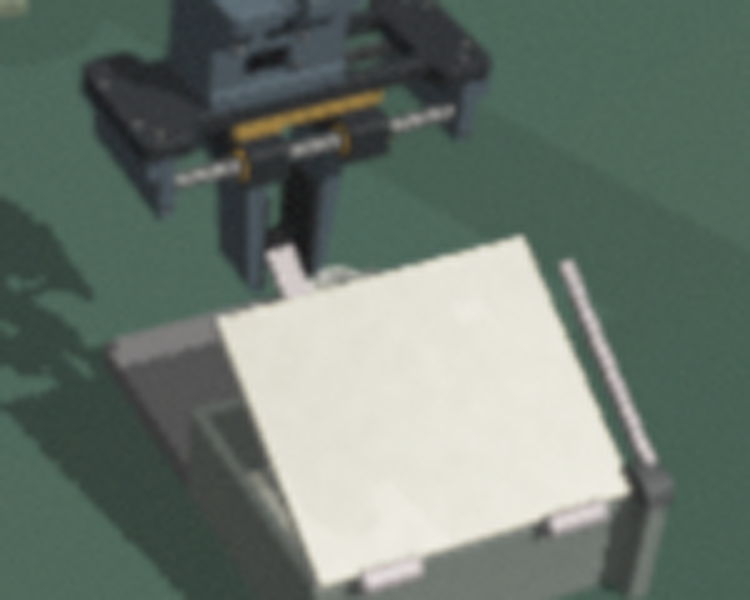

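The flap is up, with its right edge (523,237)→(630,495) and the arm (567,262)→(650,462) near parallel. Depth gives flap 0.537 and arm 0.551 to 0.557, so I raise it about 0.014 rad.

Emit:
{"name": "carry_out", "arguments": {
  "increments": [
    [[0,0,0],[0,-1,-0.6],0.9],
    [[0,0,0],[0,-2.2,-1.3],0.9],
    [[0,0,0],[0,-2.2,-1.3],0.9],
    [[0,0,0],[0,-2.2,-1.3],0.9],
    [[0,0,0],[0,-2.2,-1.3],0.9],
    [[0,0,0],[0,-2.2,-1.3],0.9]
  ]
}}

```text
time_s: 14.08
ee_pos: [553.6, 138.1, 321.9]
ee_rot: [-89.7, -0.1, 101.5]
force: [-3.0, 3.9, -6.9]
gripper_width: 23.6
```

```bash
python3 plan.py "0,0,0,0,-2.2,-1.3";python3 st.py;python3 ang.py;python3 st.py; python3 - <<'E'
import numpy as np
from h import *
print('by lift',np.arcsin((env.state()['ee_pos'][2]-232.27)/172))
# sleeve rim height from scene depth (median over rim) and arm, constrained to pass (140,60+4/cos)
p=np.array([552.5,178.7]);y=np.radians(11.5);c,s=np.cos(y),np.sin(y)
for n in('scene','top'):
    f=load(n);w=cloud(f).reshape(-1,3);d=w[:,:2]-p;l=np.c_[d@[c,s],d@[-s,c],w[:,2]]
    q=l[(abs(l[:,1]-99)<8)&(l[:,0]>20)&(l[:,0]<115)&(l[:,2]>72)]
    a=.55
    for k in range(5): a=np.arctan(np.median((q[:,2]-60-4/np.cos(a))/(140-q[:,0])))
    print(n,'arm through hinge',a,len(q))
    q=l[np.hypot(l[:,0]+75,l[:,1]-40)<22];q=q[q[:,2]>36];q=q[q[:,2]<50];print('sleeve pts',len(q),np.median(q[:,2]) if len(q) else '')
E
```

```text
cmd [554.68 138.25 323.88] [-90.   -0.  101.5]
14.0833 [553.6  138.06 321.94] [-8.9750e+01 -6.0000e-02  1.0149e+02] [-3.   3.9 -6.9] [717. 680. -28.] 23.601901269499788
contact rx -37.576819479257225 ry 72.743952967602
scene flap ang,n,z@hinge | arm [5.490000e-01 1.928833e+03 6.443100e+01 5.410000e-01 8.133300e+01
 6.536400e+01] [1.0000e-03 2.4238e+01 1.2400e-01 1.4000e-02 6.3420e+00 1.1120e+00]
top flap ang,n,z@hinge | arm [ -0.225  22.167 159.615   0.553  73.833  64.808] [8.8000e-02 2.0340e+00 1.1136e+01 9.0000e-03 2.4090e+00 5.3300e-01]
14.6833 [553.61 138.07 321.95] [-8.9750e+01 -6.0000e-02  1.0149e+02] [-3.1  5.  -8. ] [767. 693. -33.] 23.623707186755773
contact rx -34.11220766870714 ry 99.00262324079821
by lift 0.5484940367609423
scene arm through hinge 0.5482783065614276 117
sleeve pts 21 41.375290731580165
top arm through hinge 0.5534209720567359 92
sleeve pts 0
```

The flap is at 0.549 by both depth and lift, and the arm at 0.548 to 0.553. The hold is steady and the sleeve top is about 41.4 mm (nominal 42). I hand in.

```bash
python3 -c "
from workcell import env
print(env.job_done())"
```

```text
the job is handed in; nothing more can be done
None
```

The 35 mm sleeve is in the seat and released. The flap is held by its tongue at the setting arm's angle, and I handed the job in at about 15 s with the grip still closed.

- **Sleeve choice:** I picked it by its measured rim of 34.3 mm; the other two measured 41.8 and 28.5 mm.
- **Seating:** It caught on the deck at first because the two cameras disagreed by up to about 6 mm on where the viewer stood. A light-force probe found the seat. It went down to the expected full depth (tool at 209.3 mm, expected about 209.6). Its rim read about 41.4 mm afterwards, nominal 42, with only 21 depth points behind that reading.
- **Flap:** It measured 0.549 rad by scene-camera depth and 0.548 rad by lift height. The setting arm measured 0.541 to 0.553 rad across fits and cameras, so they match to about 0.01 rad. The top camera could not see the flap behind the arm, so only the scene camera confirms its angle.
- **Hold:** The tongue was steady at about 23.6 mm opening with a wrist load of about 8 N down. I did not touch the other sleeves, the setting arm or the things lying about, though I took no separate picture to check them at the end.

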